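Take the spent filter capsule out of the gas outlet's quick coupling

ROBOT

A 7-joint arm with a two-finger parallel gripper is mounted at the origin on the work surface. World frame = base frame: x ahead of the robot, y to its left, z up, the work surface at z = 0. Lengths are in m, angles in rad, forces in N, time in s.
With the tool pointing down it reaches from about 0.4 to 0.85 m from the base axis. Payload 4.5 kg.
Tool frame: the origin (TCP) lies midway between the tips of the shut fingers; the grasp point (between the pads) lies 19 mm behind it; z points along the fingers, y is the direction in which the jaws open and shut (so a half turn about z gives the same grasp; the last joint's range is limited). The gripper opens to 88 mm and grips with 3 to 60 N. Pads are 18 mm wide; open, the fingers measure 123 mm over their backs; the gripper's body (75 mm by 187 mm) begins 45 mm behind the grasp point.
Start: joints at [1.285, 0.689, -0.195, 1.565, 0.157, 0.902, -0.215], TCP at [0.197, -0.593, 0.239] pointing down, gripper open.
Joint ranges: [-3.01, 3.01], [-0.46, 2.08], [-1.47, 1.51], [0.13, 2.56], [-1, 4.14], [0.04, 2.09], [-2.66, 2.66]. Speed limits (rad/s): [2.57, 2.57, 3.14, 3.14, 3.14, 3.14, 3.14].

INTERFACE

Orientations are given as a unit quaternion [x, y, z, w].
In Python, from plant import r gives the robot as it stands. The module is installed in compiled form; this text tells all that it offers.
- The arm moves only by the tool carry_out, never from a script. Its argument "commands" is a list of rows, each a list of 6 numbers: the shift along the tool's x, y, z in m, then the turn, a rotation vector about the tool's x, y, z in degrees. In form: [[dx, dy, dz, wx, wy, wz], ...]. A call has 1 to 12 rows; each row is the pose to reach, as a shift and turn from the pose commanded when the call began, along the tool's axes at that moment; what a row does not reach only later rows make up. A row lasts 1/10 s, in which the tool goes at most 50 mm and 8.59 degrees, less where a joint would pass 70% of its speed; a pose out of reach is approached as far as the arm can. A call with a gripper value outside its range is refused whole. "fingers" is the closure in counts, from 0 (fully open) to 255 (shut), set as the call begins (left out, the last holds). The fingers move at their own pace and stop on an object; "grip_force" is the grip in N (left out, the last holds). Time passes only in rows, so rows that repeat a pose let the fingers close. It gives the time, the measured TCP pose, the force and the opening at its end, in the units of the state.
- r.get_state(): the state, without advancing time (a new reading comes with each control period).
- r.snapshot(name): name is "side" or "top"; returns a dict with "img" (420x560x3 uint8, blue, green, red), "intrinsics" (3x3 intrinsics, pixels), "extrinsics" (4x4, takes a point from camera to world coordinates). Camera axes: x right, y down, z forward; pixel columns grow to the right and rows downward; lengths in m; the calibration is good to about 2 mm. A picture is of the moment at which its call begins. There is no depth.
- r.finish_job(): hands the job in, once; it reports no verdict.
Trained networks look in a picture, given as the dict that the camera call returned (one of the last four; its "shot" number tells which), for a name from the list of things; names that differ only in an ending like _2 or _b are one class to them, and where a whole thing is asked for, a point or a joint stands for the part that bears it (a point fixed in the world has none). Each returns a list of dicts, best first, with "p" (0 to 1); they miss things now and then, are a little off and sometimes report something else, mostly with a low value. They report only what shows in the picture. A call takes as long as a camera call. They do not tell look-alikes from the thing itself.
- r.spot_in(picture, label): "xyz" ([x, y, z] in m, in world coordinates, good to about 4 mm: the middle of the surface that is visible of it).
- r.spot_point(picture, label): "xyz" ([x, y, z] in m, in world coordinates, good to about 4 mm: a listed point, or the origin of a listed thing).
The state is a dict: "clock": time; "q": joint angles; "qd": joint speeds; "joint_torque": joint torques, N m; "tool_pos": TCP position; "eef_rot": TCP orientation; "contact_force": force on the tool from outside, world axes, zero at the start; "moment": the same for the moment, N m; "opening": opening from 0.0 (shut) to 1.0 (fully open).
Only numpy, scipy, OpenCV 4.12 (cv2) and the standard library are available. Lean on these libraries where they do the work, as an engineer would, in place of code of your own. Each camera call takes 0.05 s, during which the arm holds its last target.

TASK

Take the spent filter capsule out of the bench gas outlet's quick coupling and park it in the empty well of the rack, fully home. The coupling's sleeve has a safety lock: pushing down only gently, turn it clockwise (seen from above) until you feel it give, then draw it right down so that the capsule pops up, let go of it, and pull the capsule straight up and out so that the sleeve snaps back up. Never force the sleeve down against its lock or its stop, and leave the spare capsules, the bottle and the tip box where they are.

Things in the scene. Friction and masses are not known exactly. Their poses are not given: they have to be found in the camera images.
- outlet: Gas outlet: grey block 120 x 140 x 40 mm fixed to the bench, origin at the centre of its underside, z up. On its top stands the vertical quick coupling with a round steel sleeve. The sleeve has a safety lock: it is found turned 0.35 to 0.95 rad anticlockwise (seen from above) from the one angle where a hidden notch lets it go down; nothing shows how far.
- coupling (a point): On the coupling's axis, level with the upper face of the sleeve's flange (diameter 66 mm) when the sleeve is up; 66 mm above the bench. Above the flange a knurled barrel, diameter 46 mm, rises 12 mm. Fingers can straddle the capsule, stand on the flange and pinch the barrel to turn it and push it down. z up.
- barrel_rim (a point): On the axis, at the barrel's upper rim when the sleeve is up, 12 mm above coupling. The capsule's body, diameter 36 mm, is 2 to 24 mm above it while locked in and 10 to 32 mm when popped up, so a hand on the barrel needs 60 mm free above its fingertips. The sleeve turns with 0.15 N m, as far as 0.3 rad past the notch (when not pushed down).
- sleeve (a joint): How far the sleeve is drawn down, m: 0 fully up, 0.0085 at its stop. Its spring takes 5 to 6 N to start, 0.4 N more per mm. At a wrong angle it is blocked at 0.0015; at the notch (0.11 rad wide to either side) it goes to the stop. By 0.0078 the capsule is free and a spring (6 to 10 N) lifts it 8 mm. Let go then, it stays some 7 mm down, rubbing on the stem (drag up to 8 N), until the stem is out.
- lock_ring (a joint): How far the sprung lock ring hidden under the sleeve is pressed down, m: 0 unloaded. It yields 1 mm per 6 N pushed on it by a sleeve that is blocked at a wrong angle or is on its stop, over and above the sleeve's own spring. Beyond 0.003 (18 N) the lock is damaged.
- capsule: The spent filter capsule in the coupling, 0.08 to 0.17 kg: a white plastic disc body, diameter 36 mm, 22 mm high, on a steel stem 36 mm long, diameter 16 mm with a groove. Origin at the lower end of the stem, z up along the stem; the body spans z = 36 to 58 mm. Locked in, the origin is 22 mm below coupling; the stem is free of the coupling when it has risen 35 mm.
- well (a point): Centre of the mouth of the empty well, at the +y end of the rack's row of three wells 66 mm apart. Wells: diameter 18.2 mm, 38 mm deep, chamfered mouth. A capsule is fully home when its body stands on the rack, its origin then 36 mm below this point. z up.
- rack: Grey plastic block, 70 mm (x) x 200 mm (y) x 45 mm high, fixed to the bench; origin at the centre of its underside, z up. Its wells lie at y = -66, 0 and +66 mm; the spare capsules stand in the first two.
- spare_a: Spare filter capsule like the spent one, standing in the rack's well at -66 mm. Leave alone. Origin at the lower end of its stem.
- spare_b: Spare filter capsule standing in the rack's middle well. Leave alone. Origin at the lower end of its stem.
- bottle: Amber glass bottle with a white cap, diameter 60 mm, 115 mm high. Leave alone. Origin at the centre of its underside.
- tip_box: Clear plastic pipette-tip box, 100 (x) x 60 (y) x 50 mm. Leave alone. Origin at the centre of its underside.
There are look-alikes about, which are no part of the job. There is more than one size of the rack; the one meant has the size given above.

How it is judged:
On the way, in this order (a step that is already met when the one before it is completed fails the run):
1. the sleeve is drawn down past its unlocking point and the capsule has popped up (value of joint sleeve above 0.0045 m and z of capsule in the frame of coupling between -0.018 and 0 m), for 0.1 s.
2. the capsule's stem is out of the coupling and the sleeve has snapped fully up (z of capsule in the frame of coupling above 0.012 m and value of joint sleeve below 0.0015 m), for 0.1 s.
At the end, for the whole second after the job is handed in: The capsule stands at rest, upright (within 0.06 rad) and centred within 4 mm in the empty well, its body within 2 mm of the rack's top face, and the coupling's sleeve is fully up (within 1.5 mm) (horizontal distance between capsule and well below 0.004 m and z of capsule in the frame of well below -0.034 m and angle between capsule's own z axis and vertical below 0.06 rad and linear speed of capsule below 0.02 m/s and value of joint sleeve below 0.0015 m); the robot touches nothing.
It fails at once if the sleeve is forced against its lock ring or stop (more than 18 N beyond its spring) (value of joint lock_ring above 0.003 m).
It fails at once if a spare capsule, the bottle or the tip box is disturbed (moved over 20 mm) (distance of any of spare_a, spare_b, bottle, tip_box from where it was at the start of the episode above 0.02 m).
It also fails if it takes over 67 s, if anything falls off the work surface, if the arm or the gripper's body presses on something with over 40 N, if the wrist force passes 120 N, or if a joint passes its speed limit or range.

## Working session

There is one attempt and no reset: what is moved stays moved. The work goes in short steps, Python scripts to look and compute and a tool call to move; the robot and the scene stay as the last step left them, time stands still between calls to the robot, and variables do not carry over. Pictures are saved under pics/ and viewed, and the job is handed in when it is done.

Besides the shell and the picture viewer there is one more tool, called after "Call:" by a JSON object that holds its "name" and its "arguments". carry_out: Moves the arm, as the interface text tells. Its arguments: {"type":"object","properties":{"commands":{"type":"array","items":{"type":"array","items":{"type":"number"}}},"fingers":{"type":"number"},"grip_force":{"type":"number"}},"required":["commands"]}

```bash
mkdir -p pics; cat > h.py <<'E'
from plant import r
import numpy as np, cv2
from scipy.spatial.transform import Rotation as R
def snap(name,fn):
    p=r.snapshot(name); cv2.imwrite('pics/'+fn,p['img']); return p
def proj(p,X):
    T=np.linalg.inv(np.array(p['extrinsics'])); c=T[:3,:3]@np.array(X)+T[:3,3]; k=np.array(p['intrinsics'])@c; return k[:2]/k[2]
def unproj(p,uv,z):
    E=np.array(p['extrinsics']); d=E[:3,:3]@np.linalg.inv(np.array(p['intrinsics']))@np.array([uv[0],uv[1],1.]); o=E[:3,3]; return o+d*(z-o[2])/d[2]
def rel(target,rot=None):
    s=r.get_state(); q=R.from_quat(s['eef_rot']); return q.inv().apply(np.array(target)-np.array(s['tool_pos']))
E
python3 - <<'E'
from h import *
s=r.get_state()
for k in s: print(k,np.round(s[k],4))
print(R.from_quat(s['eef_rot']).as_matrix().round(3))
for n in ['top','side']:
    p=snap(n,n+'0.png'); print(n,np.array(p['extrinsics']).round(3).tolist())
    for l in ['outlet','coupling','barrel_rim','capsule','well','rack','spare_a','bottle','tip_box']:
        for d in r.spot_point(p,l)[:4]:
            print(l,np.round(d['xyz'],3),round(d['p'],2),proj(p,d['xyz']).round())
print(r.get_state()['clock'])
E
```

```text
clock 0.0
q [ 1.2848  0.69   -0.1945  1.5664  0.1573  0.9025 -0.2151]
qd [ 0.0008  0.0018 -0.0016  0.      0.      0.0001  0.0005]
joint_torque [ 4.00000e-04 -5.27563e+01 -1.26630e+00 -1.53429e+01 -5.25000e-02
  6.60000e-03  2.00000e-04]
tool_pos [ 0.1962 -0.5927  0.2379]
eef_rot [ 9.872e-01  1.593e-01 -2.000e-04 -9.000e-04]
contact_force [-0.2119  1.0279 -0.5796]
moment [-0.0055 -0.0036 -0.004 ]
opening 1.0015
[[ 0.949  0.314 -0.001]
 [ 0.314 -0.949  0.002]
 [-0.    -0.002 -1.   ]]
top [[0.016, -0.983, 0.182, 0.376], [-1.0, -0.019, -0.013, 0.028], [0.016, -0.182, -0.983, 1.017], [0.0, 0.0, 0.0, 1.0]]
outlet [0.524 0.175 0.   ] 0.58 [210. 227.]
coupling [0.518 0.175 0.064] 0.91 [206. 226.]
barrel_rim [0.523 0.171 0.078] 0.86 [207. 222.]
capsule [0.521 0.176 0.044] 0.76 [207. 225.]
capsule [0.666 0.026 0.002] 0.47 [277. 168.]
well [ 0.526 -0.163  0.043] 0.9 [363. 226.]
well [ 0.72  -0.227  0.034] 0.83 [389. 143.]
well [ 0.365 -0.215  0.032] 0.8 [388. 302.]
well [ 0.522  0.174 -0.001] 0.65 [211. 228.]
rack [ 0.73  -0.275 -0.   ] 0.88 [405. 144.]
rack [ 0.375 -0.261  0.001] 0.75 [405. 2
[... 480 characters left out ...]
 [239. 284.]
outlet [ 0.531 -0.166  0.047] 0.42 [318. 178.]
coupling [0.528 0.174 0.072] 0.82 [237. 262.]
barrel_rim [0.529 0.177 0.075] 0.9 [236. 261.]
barrel_rim [0.525 0.173 0.042] 0.41 [240. 270.]
capsule [0.525 0.174 0.044] 0.61 [239. 270.]
well [ 0.719 -0.228  0.029] 0.96 [271. 145.]
well [ 0.534 -0.167  0.044] 0.83 [317. 178.]
well [ 0.366 -0.214  0.03 ] 0.58 [384. 197.]
rack [ 0.379 -0.26   0.002] 0.92 [385. 192.]
rack [ 0.551 -0.228  0.001] 0.86 [322. 174.]
rack [0.532 0.175 0.076] 0.68 [235. 260.]
spare_a [ 0.554 -0.229  0.011] 0.55 [321. 171.]
spare_a [ 0.567 -0.288  0.01 ] 0.5 [328. 158.]
bottle [0.671 0.028 0.004] 0.71 [229. 213.]
tip_box [0.457 0.007 0.001] 0.89 [307. 246.]
1.0
```

View pics/top0.png

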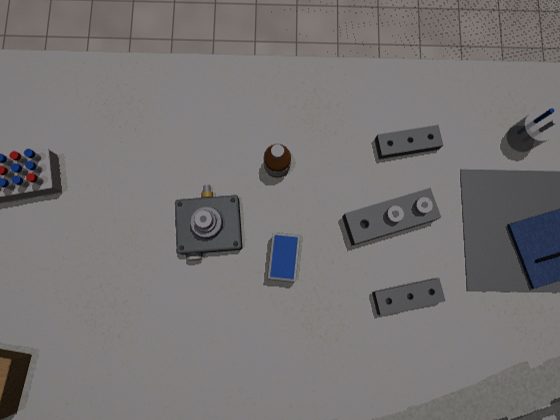

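View pics/side0.png

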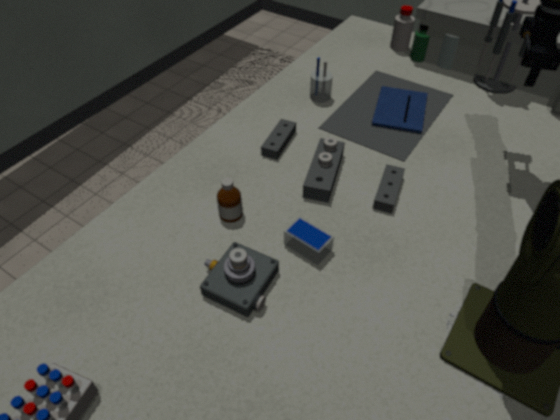

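```bash
python3 - <<'E'
import cv2,numpy as np
a=cv2.imread('pics/top0.png');b=cv2.imread('pics/side0.png')
c=lambda i,x,y,s=100:cv2.resize(i[y-s//2:y+s//2,x-s//2:x+s//2],(390,290 if 0 else 390),interpolation=cv2.INTER_CUBIC)
cv2.imwrite('pics/crop0.png',cv2.resize(np.vstack([np.hstack([c(a,207,225),c(a,385,225,120)]),np.hstack([c(b,237,262),c(b,320,178,120)])]),(600,600)))
E
```

```text
(no output)
```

View pics/crop0.png

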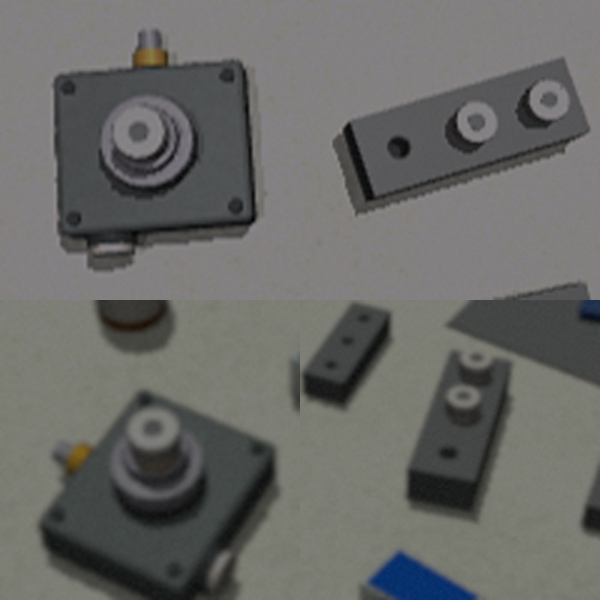

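The top picture shows the outlet at (207,225) with the spent capsule at (205,219). The candidate racks are at (408,141), (391,217) and (408,297). The outer two are smaller and empty, so the 200 mm one at (391,217), with two spares, is the right one. Its empty well is at (364,225). The capsule look-alikes are the spares at (396,214) and (425,205). Next I'll refine the measurements.

```bash
python3 - <<'E'
from h import *
P={n:snap(n,n+'1.png') for n in ['top','side']}
def best(z,d,lo,hi,uv0,n,sign,win=12):
    pass
for n,p in P.items():
    g=cv2.cvtColor(p['img'],cv2.COLOR_BGR2GRAY); hsv=cv2.cvtColor(p['img'],cv2.COLOR_BGR2HSV)
    # template: render disc of radius rad at height z, centre xy ; maximise gradient edge contrast
    G=cv2.GaussianBlur(g,(0,0),0.7).astype(np.float32)
    def ring(xy,z,rad):
        t=np.linspace(0,2*np.pi,72,endpoint=False)
        return np.array([proj(p,[xy[0]+rad*np.cos(a),xy[1]+rad*np.sin(a),z]) for a in t],np.float32)
    def samp(u): return cv2.remap(G,u[:,0:1].copy(),u[:,1:2].copy(),cv2.INTER_LINEAR)[:,0]
    def score(xy,z,rad,dr=.003): return np.minimum(40,samp(ring(xy,z,rad-dr))-samp(ring(xy,z,rad+dr))).mean()
    def fit(xy0,z,rad,sg):
        from scipy.optimize import brute,fmin
        f=lambda v:-sg*score(v,z,rad)
        v=brute(f,((xy0[0]-.012,xy0[0]+.012),(xy0[1]-.012,xy0[1]+.012)),Ns=17,finish=fmin); return v,-f(v)
    for nm,xy,z,rad,sg in [('captop',(.523,.174),.102,.018,1),('flange',(.523,.174),.066,.033,1),('well',(.530,-.165),.045,.0091,-1),('spareb',(.551,-.229),.067,.018,1),('sparea',(.569,-.291),.067,.018,1)]:
        v,s=fit(xy,z,rad,sg); print(n,nm,v.round(4),round(float(s),1),proj(p,[*v,z]).round(1))
    # knurl / block corners
E
```

```text
top captop [0.5257 0.1759] 30.6 [202.8 219.1]
top flange [0.5257 0.1755] 36.5 [205.7 221.9]
top well [ 0.5319 -0.1655] 52.2 [364.3 223.4]
top spareb [ 0.5512 -0.2276] 38.0 [395.1 213.4]
top sparea [ 0.5715 -0.2903] 38.2 [424.  204.7]
side captop [0.5234 0.1755] 37.5 [237.6 254.3]
side flange [0.5228 0.1763] 21.7 [238.8 265.2]
side well [ 0.5278 -0.1659] 22.3 [318.8 178.8]
side spareb [ 0.5479 -0.2288] 32.7 [324.9 156. ]
side sparea [ 0.5679 -0.2911] 18.6 [330.  140.9]
```

```bash
python3 - <<'E'
from h import *
print(rel([.524,.176,.18]).round(4))
E
```

```text
[ 0.5527 -0.6274  0.0587]
```

Call:
{"name": "carry_out", "arguments": {"commands": [[0.55,-0.627,0.03,0,0,-90],[0.55,-0.627,0.03,0,0,-90],[0.55,-0.627,0.03,0,0,-90],[0.55,-0.627,0.03,0,0,-90],[0.55,-0.627,0.03,0,0,-90],[0.55,-0.627,0.03,0,0,-90],[0.55,-0.627,0.03,0,0,-90],[0.55,-0.627,0.03,0,0,-90],[0.55,-0.627,0.03,0,0,-90],[0.55,-0.627,0.03,0,0,-90]], "fingers": 0}}

```text
clock: 2.1
tool_pos: [0.392, -0.1315, 0.221]
eef_rot: [0.612, 0.791, 0.0, 0.001]
contact_force: [1.3, -1.5, 0.5]
opening: 0.999
```

```bash
python3 - <<'E'
from h import *
s=r.get_state();print(s['q'].round(3) if hasattr(s['q'],'round') else np.round(s['q'],3),np.round(s['tool_pos'],4),rel([.524,.176,.18]).round(4),R.from_quat(s['eef_rot']).as_matrix().round(3).tolist())
E
```

```text
[ 0.595  0.5   -0.569  2.179  0.488  0.585 -0.078] [ 0.392  -0.1315  0.221 ] [0.2644 0.2052 0.041 ] [[-0.252, 0.968, 0.001], [0.968, 0.252, -0.001], [-0.001, 0.001, -1.0]]
```

Call:
{"name": "carry_out", "arguments": {"commands": [[0.264,0.205,0.041,0,0,0],[0.264,0.205,0.041,0,0,0],[0.264,0.205,0.041,0,0,0],[0.264,0.205,0.041,0,0,0],[0.264,0.205,0.041,0,0,0],[0.264,0.205,0.041,0,0,0],[0.264,0.205,0.041,0,0,0],[0.264,0.205,0.041,0,0,0],[0.264,0.205,0.041,0,0,0],[0.264,0.205,0.041,0,0,0]]}}

```text
clock: 3.1
tool_pos: [0.5245, 0.1713, 0.1796]
eef_rot: [0.614, 0.789, -0.001, 0.0]
contact_force: [0.2, -0.2, -0.6]
opening: 1.001
```

```bash
python3 - <<'E'
from h import *
s=r.get_state();print(np.round(s['q'],3),np.round(s['tool_pos'],4),rel([.524,.176,.07]).round(4),R.from_quat(s['eef_rot']).as_matrix().round(3).tolist(),np.round(s['contact_force'],2),np.round(s['qd'],3))
E
```

```text
[-0.119  0.707 -0.474  1.838  0.473  0.712 -0.613] [0.5245 0.1713 0.1796] [0.0048 0.0008 0.1096] [[-0.245, 0.97, -0.001], [0.97, 0.245, -0.002], [-0.002, -0.001, -1.0]] [ 0.22 -0.23 -0.57] [ 0.015 -0.008  0.004  0.007 -0.002 -0.003 -0.001]
```

Call:
{"name": "carry_out", "arguments": {"commands": [[0.002,0.0005,0.03,0,0,0],[0.0045,0.0005,0.06,0,0,0],[0.0045,0.0005,0.06,0,0,0],[0.0045,0.0005,0.06,0,0,0],[0.0045,0.0005,0.06,0,0,0]]}}

```text
clock: 3.6
tool_pos: [0.5251, 0.1773, 0.1212]
eef_rot: [0.614, 0.789, 0.001, 0.001]
contact_force: [-0.2, 0.1, -0.1]
opening: 0.995
```

```bash
python3 - <<'E'
from h import *
s=r.get_state();print(np.round(s['tool_pos'],4),rel([.524,.176,.07]).round(4))
a=snap('top','top2.png')['img'];b=snap('side','side2.png')['img']
c=lambda i,x,y,s=120:cv2.resize(i[y-s//2:y+s//2,x-s//2:x+s//2],(400,400),interpolation=cv2.INTER_CUBIC)
cv2.imwrite('pics/crop2.png',np.hstack([c(a,207,225),c(b,237,250)]))
E
```

```text
[0.5251 0.1773 0.1212] [-0.001  -0.0014  0.0512]
```

View pics/crop2.png

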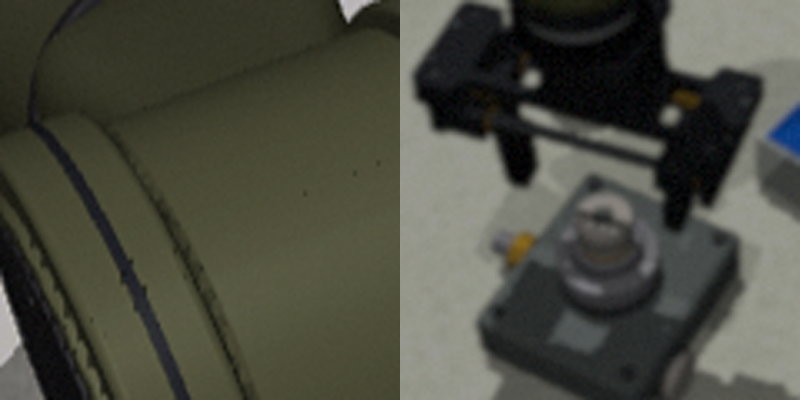

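The side view shows the fingers on either side of the capsule, at about (205,40) px of the 400-px crop. They straddle it correctly, so I'm going down.

Call:
{"name": "carry_out", "arguments": {"commands": [[-0.0005,-0.001,0.015,0,0,0],[-0.0005,-0.001,0.03,0,0,0],[-0.0005,-0.001,0.042,0,0,0],[-0.0005,-0.001,0.05,0,0,0],[-0.0005,-0.001,0.05,0,0,0],[-0.0005,-0.001,0.05,0,0,0]]}}

```text
clock: 4.3
tool_pos: [0.5236, 0.1772, 0.07]
eef_rot: [0.614, 0.789, 0.0, 0.0]
contact_force: [-0.2, -0.1, -0.0]
opening: 0.999
```

```bash
python3 - <<'E'
from h import *
s=r.get_state();print(np.round(s['tool_pos'],4),rel([.524,.176,.069]).round(4),np.round(s['contact_force'],2))
E
```

```text
[0.5236 0.1772 0.07  ] [-0.0012  0.0001  0.001 ] [-0.17 -0.14 -0.04]
```

Call:
{"name": "carry_out", "arguments": {"commands": [[0,0,0,0,0,0],[0,0,0,0,0,0],[0,0,0,0,0,0],[0,0,0,0,0,0],[0,0,0,0,0,0],[0,0,0,0,0,0],[0,0,0,0,0,0],[0,0,0,0,0,0]], "fingers": 255, "grip_force": 20}}

```text
clock: 5.1
tool_pos: [0.5248, 0.1774, 0.0699]
eef_rot: [0.614, 0.789, 0.001, 0.001]
contact_force: [5.4, 0.2, -2.0]
opening: 0.512
```

```bash
python3 - <<'E'
from h import *
s=r.get_state();print(np.round(s['tool_pos'],4),rel([.524,.176,.069]).round(4),np.round(s['contact_force'],2),np.round(s['moment'],3),s['opening'])
E
```

```text
[0.5248 0.1774 0.0699] [-0.0012 -0.0011  0.0009] [ 5.36  0.22 -1.98] [ 0.148 -1.068 -0.107] 0.5124978497902559
```

Call:
{"name": "carry_out", "arguments": {"commands": [[0,0.001,0.001,0,0,0],[0,0.001,0.002,0,0,0],[0,0.001,0.002,0,0,0],[0,0.001,0.002,0,0,0]]}}

```text
clock: 5.5
tool_pos: [0.5249, 0.1774, 0.0685]
eef_rot: [0.614, 0.789, 0.001, 0.001]
contact_force: [3.4, 0.8, 5.3]
opening: 0.51
```

```bash
cat > st.py <<'E'
from h import *
s=r.get_state();m=R.from_quat(s['eef_rot']).as_matrix();print(round(s['clock'],2),np.round(s['tool_pos'],4),'yaw',np.degrees(np.arctan2(m[1,1],m[0,1])).round(2),'F',np.round(s['contact_force'],2),'M',np.round(s['moment'],3),round(s['opening'],3),'q7',round(s['q'][6],3),'tilt',m[:2,2].round(4))
E
python3 st.py
```

```text
5.5 [0.5249 0.1774 0.0685] yaw 14.26 F [3.37 0.79 5.34] M [-0.091 -0.504 -0.062] 0.51 q7 -0.735 tilt [0.0014 0.0002]
```

Call:
{"name": "carry_out", "arguments": {"commands": [[0,0.0007,0.0005,0,0,0],[0,0.0007,0.001,0,0,0],[0,0.0007,0.001,0,0,0],[0,0.0007,0.001,0,0,0]]}}

```text
clock: 5.9
tool_pos: [0.525, 0.1774, 0.0676]
eef_rot: [0.614, 0.789, 0.0, 0.0]
contact_force: [1.7, -1.1, 8.0]
opening: 0.508
```

```bash
python3 st.py
```

```text
5.9 [0.525  0.1774 0.0676] yaw 14.26 F [ 1.7  -1.06  7.99] M [-0.065 -0.268 -0.137] 0.508 q7 -0.735 tilt [ 0.0005 -0.0003]
```

Call:
{"name": "carry_out", "arguments": {"commands": [[0,0.0007,0.0003,0,0,0],[0,0.0007,0.0005,0,0,3],[0,0.0007,0.0005,0,0,6],[0,0.0007,0.0005,0,0,9],[0,0.0007,0.0005,0,0,12],[0,0.0007,0.0005,0,0,15],[0,0.0007,0.0005,0,0,15]], "grip_force": 30}}

```text
clock: 6.6
tool_pos: [0.5253, 0.1774, 0.0673]
eef_rot: [0.712, 0.702, -0.0, 0.0]
contact_force: [0.8, -0.3, 10.0]
opening: 0.509
```

```bash
python3 st.py
```

```text
6.6 [0.5253 0.1774 0.0673] yaw -0.77 F [ 0.84 -0.34 10.  ] M [-0.182 -0.086 -0.027] 0.509 q7 -0.909 tilt [ 0.0001 -0.0009]
```

Call:
{"name": "carry_out", "arguments": {"commands": [[0,0,0,0,0,2.5],[0,0,0,0,0,5],[0,0,0,0,0,5]]}}

```text
clock: 6.9
tool_pos: [0.5254, 0.1775, 0.0672]
eef_rot: [0.742, 0.671, -0.0, 0.0]
contact_force: [1.3, -1.4, 9.2]
opening: 0.506
```

```bash
python3 st.py
```

```text
6.9 [0.5254 0.1775 0.0672] yaw -5.76 F [ 1.28 -1.39  9.16] M [-0.182 -0.103  0.003] 0.506 q7 -0.965 tilt [ 0.0002 -0.0007]
```

Call:
{"name": "carry_out", "arguments": {"commands": [[0,0,0,0,0,2.5],[0,0,0,0,0,5],[0,0,0,0,0,5]]}}

```text
clock: 7.2
tool_pos: [0.5255, 0.1775, 0.0671]
eef_rot: [0.77, 0.638, -0.0, 0.0]
contact_force: [0.9, -0.3, 8.6]
opening: 0.508
```

```bash
python3 st.py
```

```text
7.2 [0.5255 0.1775 0.0671] yaw -10.76 F [ 0.92 -0.3   8.63] M [-0.118 -0.265 -0.026] 0.508 q7 -1.021 tilt [ 0.0002 -0.0006]
```

Call:
{"name": "carry_out", "arguments": {"commands": [[0,0,0.0004,0,0,2],[0,0,0.0004,0,0,4],[0,0,0.0004,0,0,4]]}}

```text
clock: 7.5
tool_pos: [0.5255, 0.1774, 0.0667]
eef_rot: [0.792, 0.61, -0.0, 0.0]
contact_force: [0.9, -0.2, 7.0]
opening: 0.507
```

```bash
python3 st.py
```

```text
7.5 [0.5255 0.1774 0.0667] yaw -14.75 F [ 0.95 -0.25  7.02] M [-0.101 -0.208 -0.014] 0.507 q7 -1.066 tilt [ 0.0003 -0.0006]
```

Call:
{"name": "carry_out", "arguments": {"commands": [[0,0,0,0,0,2],[0,0,0,0,0,4],[0,0,0,0,0,4]]}}

```text
clock: 7.8
tool_pos: [0.5256, 0.1775, 0.0667]
eef_rot: [0.813, 0.582, -0.0, 0.0]
contact_force: [2.2, 0.2, 7.2]
opening: 0.505
```

```bash
python3 st.py
```

```text
7.8 [0.5256 0.1775 0.0667] yaw -18.76 F [2.15 0.18 7.18] M [-0.179 -0.229  0.05 ] 0.505 q7 -1.109 tilt [ 0.0003 -0.0005]
```

Call:
{"name": "carry_out", "arguments": {"commands": [[0,0,0.0005,0,0,0],[0,0,0.001,0,0,0],[0,0,0.001,0,0,0]]}}

```text
clock: 8.1
tool_pos: [0.5256, 0.1774, 0.0657]
eef_rot: [0.813, 0.583, 0.0, 0.0]
contact_force: [0.9, -0.6, 6.6]
opening: 0.508
```

```bash
python3 st.py
```

```text
8.1 [0.5256 0.1774 0.0657] yaw -18.73 F [ 0.91 -0.56  6.65] M [-0.136 -0.267 -0.034] 0.508 q7 -1.11 tilt [ 0.0003 -0.0004]
```

Call:
{"name": "carry_out", "arguments": {"commands": [[0,0,0.0005,0,0,0],[0,0,0.001,0,0,0],[0,0,0.0015,0,0,0],[0,0,0.0015,0,0,0]]}}

```text
clock: 8.5
tool_pos: [0.5256, 0.1774, 0.0639]
eef_rot: [0.813, 0.583, -0.0, 0.0]
contact_force: [1.9, 0.1, 1.5]
opening: 0.514
```

```bash
python3 st.py
```

```text
8.5 [0.5256 0.1774 0.0639] yaw -18.73 F [1.92 0.05 1.51] M [-0.044 -0.441 -0.043] 0.514 q7 -1.11 tilt [ 0.0001 -0.0003]
```

```bash
python3 - <<'E'
from h import *
b=snap('side','side3.png')['img']; a=cv2.imread('pics/side2.png'); o=cv2.imread('pics/side1.png')
c=lambda i,x,y,s=80:cv2.resize(i[y-s//2:y+s//2,x-s//2:x+s//2],(390,390),interpolation=cv2.INTER_CUBIC)
cv2.imwrite('pics/crop3.png',np.hstack([c(o,237,260),c(b,237,260)]))
E
python3 st.py
```

```text
8.55 [0.5256 0.1774 0.0637] yaw -18.73 F [ 3.15 -1.41  2.97] M [-0.062 -0.439 -0.045] 0.51 q7 -1.11 tilt [ 0.0001 -0.0003]
```

View pics/crop3.png

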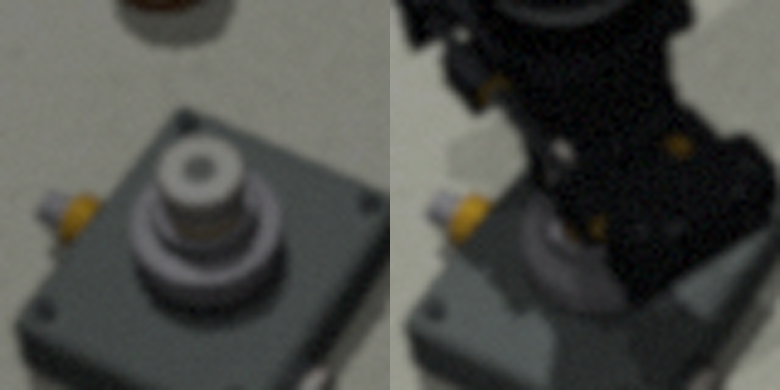

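```bash
python3 - <<'E'
from h import *
p=r.snapshot('side'); 
for img in [cv2.imread('pics/side1.png'),cv2.imread('pics/side3.png'),p['img']]:
    G=cv2.GaussianBlur(cv2.cvtColor(img,cv2.COLOR_BGR2GRAY),(0,0),0.7).astype(np.float32)
    out=[]
    # rows of profile: column through flange's left-lower side; vertical profile at several columns
    for z in np.arange(.056,.072,.001):
        u=[];v=[]
        for a in np.linspace(0,2*np.pi,180,endpoint=False):
            e=np.array([np.cos(a),np.sin(a)])
            X=lambda rr:proj(p,[.5235+rr*e[0],.176+rr*e[1],z])
            m=X(.033)
            if 216<m[0]<238 and m[1]>258: u.append(X(.030));v.append(X(.036))
        u=np.array(u,np.float32);v=np.array(v,np.float32)
        f=lambda w:cv2.remap(G,w[:,0:1].copy(),w[:,1:2].copy(),1)[:,0]
        out.append((f(u)-f(v)).mean())
    print(np.round(out,1))
print(r.get_state()['tool_pos'],r.get_state()['contact_force'])
E
```

```text
[12.  14.2 16.5 19.1 21.3 23.8 26.2 28.4 30.1 31.5 32.1 31.8 31.2 30.
 28.  25.5]
[12.  12.4 12.7 12.9 12.6 12.4 12.  11.4 10.8 10.1  9.3  8.3  7.4  6.6
  5.7  4.5]
[12.4 12.8 13.  13.  12.7 12.5 12.  11.5 10.9 10.2  9.5  8.5  7.7  6.8
  5.8  4.6]
[0.52557634 0.17742214 0.06363735] [ 0.99127658 -0.28456463  4.41377329]
```

Call:
{"name": "carry_out", "arguments": {"commands": [[0,0,0.0005,0,0,0],[0,0,0.001,0,0,0],[0,0,0.001,0,0,0]]}}

```text
clock: 8.9
tool_pos: [0.5256, 0.1774, 0.0628]
eef_rot: [0.813, 0.583, -0.0, 0.0]
contact_force: [0.5, -0.4, 8.0]
opening: 0.511
```

```bash
python3 st.py
```

```text
8.9 [0.5256 0.1774 0.0628] yaw -18.73 F [ 0.51 -0.4   8.02] M [-0.173 -0.199 -0.003] 0.511 q7 -1.111 tilt [ 0.     -0.0004]
```

Call:
{"name": "carry_out", "arguments": {"commands": [[0,0,0.0005,0,0,0],[0,0,0.001,0,0,0],[0,0,0.001,0,0,0]]}}

```text
clock: 9.2
tool_pos: [0.5256, 0.1774, 0.0619]
eef_rot: [0.813, 0.583, -0.0, 0.0]
contact_force: [1.5, -1.5, 8.1]
opening: 0.51
```

```bash
python3 st.py
```

```text
9.2 [0.5256 0.1774 0.0619] yaw -18.73 F [ 1.46 -1.54  8.15] M [-0.181 -0.228  0.024] 0.51 q7 -1.112 tilt [ 0.0001 -0.0004]
```

Call:
{"name": "carry_out", "arguments": {"commands": [[0,0,0.0005,0,0,0],[0,0,0.0008,0,0,0],[0,0,0.0008,0,0,0]]}}

```text
clock: 9.5
tool_pos: [0.5256, 0.1774, 0.0611]
eef_rot: [0.813, 0.583, -0.0, 0.0]
contact_force: [0.3, -0.6, 9.2]
opening: 0.512
```

```bash
python3 st.py; python3 - <<'E'
from h import *
b=snap('side','side4.png')
for l in ['capsule']:
    print([(np.round(d['xyz'],3),round(d['p'],2)) for d in r.spot_point(b,l)+r.spot_in(b,l)])
b=b['img']; o=cv2.imread('pics/side3.png')
c=lambda i,x,y,s=60:cv2.resize(i[y-s//2:y+s//2,x-s//2:x+s//2],(390,390),interpolation=cv2.INTER_CUBIC)
cv2.imwrite('pics/crop4.png',np.clip(np.hstack([c(o,237,260),c(b,237,260)]).astype(float)*2,0,255))
E
```

```text
9.5 [0.5256 0.1774 0.0611] yaw -18.73 F [ 0.28 -0.63  9.17] M [-0.201 -0.169 -0.019] 0.512 q7 -1.112 tilt [ 0.0001 -0.0004]
[(array([ 0.567, -0.288,  0.008]), 0.44)][ WARN:0@4.067] global loadsave.cpp:1063 imwrite_ Unsupported depth image for selected encoder is fallbacked to CV_8U.
```

View pics/crop4.png

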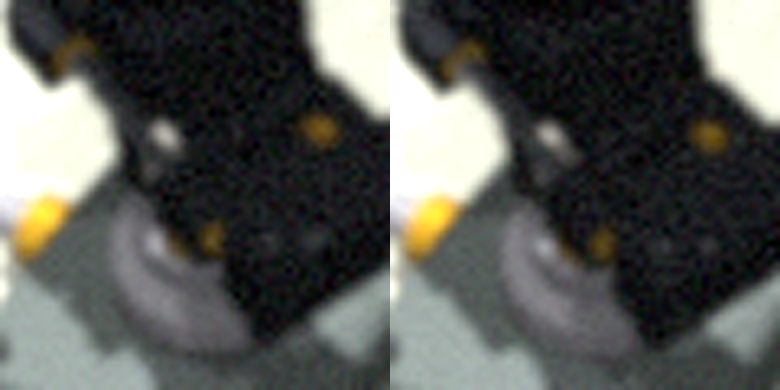

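The capsule is hidden behind the hand. The flange, at about (180,270) px of the crop, is visibly lower. I'll keep pressing in small steps until I feel the stop.

Call:
{"name": "carry_out", "arguments": {"commands": [[0,0,0.0005,0,0,0],[0,0,0.0005,0,0,0],[0,0,0.0005,0,0,0]]}}

```text
clock: 9.95
tool_pos: [0.5256, 0.1775, 0.0607]
eef_rot: [0.813, 0.583, -0.0, 0.0]
contact_force: [-0.0, -1.4, 10.4]
opening: 0.508
```

```bash
python3 st.py
```

```text
9.95 [0.5256 0.1775 0.0607] yaw -18.74 F [-0.02 -1.37 10.43] M [-0.232 -0.078  0.061] 0.508 q7 -1.112 tilt [ 0.0002 -0.0004]
```

Call:
{"name": "carry_out", "arguments": {"commands": [[0,0,0.0004,0,0,0],[0,0,0.0006,0,0,0],[0,0,0.0006,0,0,0]]}}

```text
clock: 10.25
tool_pos: [0.5256, 0.1775, 0.0603]
eef_rot: [0.813, 0.583, -0.0, 0.0]
contact_force: [0.6, -1.8, 11.3]
opening: 0.511
```

```bash
python3 st.py
```

```text
10.25 [0.5256 0.1775 0.0603] yaw -18.73 F [ 0.59 -1.83 11.25] M [-0.19  -0.015 -0.037] 0.511 q7 -1.113 tilt [ 0.0003 -0.0004]
```

Call:
{"name": "carry_out", "arguments": {"commands": [[0,0,0,0,0,0],[0,0,0,0,0,0],[0,0,0,0,0,0],[0,0,0,0,0,0],[0,0,-0.02,0,0,0],[0,0,-0.04,0,0,0],[0,0,-0.065,0,0,0],[0,0,-0.065,0,0,0]], "fingers": 0}}

```text
clock: 11.05
tool_pos: [0.5258, 0.1781, 0.1263]
eef_rot: [0.813, 0.583, 0.001, -0.0]
contact_force: [-0.2, 0.2, -0.4]
opening: 1.0
```

```bash
python3 st.py; python3 - <<'E'
from h import *
from scipy.optimize import brute,fmin
p=snap('side','side5.png');G=cv2.GaussianBlur(cv2.cvtColor(p['img'],cv2.COLOR_BGR2GRAY),(0,0),0.7).astype(np.float32)
t=np.linspace(0,2*np.pi,72,endpoint=False)
def ring(z,rad,x=.5232,y=.1758): return np.array([proj(p,[x+rad*np.cos(a),y+rad*np.sin(a),z]) for a in t],np.float32)
f=lambda w:cv2.remap(G,w[:,0:1].copy(),w[:,1:2].copy(),1)[:,0]
for nm,rad,zs in [('cap',.018,np.arange(.096,.118,.002)),('flange',.033,np.arange(.054,.07,.002))]:
    print(nm,[(round(z,3),round(float((f(ring(z,rad-.003))-f(ring(z,rad+.003))).mean()),1)) for z in zs])
b=p['img']; o=cv2.imread('pics/side1.png')
c=lambda i,x,y,s=90:cv2.resize(i[y-s//2:y+s//2,x-s//2:x+s//2],(390,390),interpolation=cv2.INTER_CUBIC)
cv2.imwrite('pics/crop5.png',np.hstack([c(o,237,260),c(b,237,260)]))
E
```

```text
11.05 [0.5258 0.1781 0.1263] yaw -18.71 F [-0.18  0.22 -0.43] M [-0.015 -0.107  0.023] 1.0 q7 -1.075 tilt [0.0017 0.0012]
cap [(np.float64(0.096), 3.9), (np.float64(0.098), 5.4), (np.float64(0.1), 7.6), (np.float64(0.102), 10.5), (np.float64(0.104), 13.5), (np.float64(0.106), 16.0), (np.float64(0.108), 17.5), (np.float64(0.11), 17.3), (np.float64(0.112), 14.8), (np.float64(0.114), 10.2), (np.float64(0.116), 4.6)]
flange [(np.float64(0.054), 9.7), (np.float64(0.056), 11.3), (np.float64(0.058), 12.8), (np.float64(0.06), 13.3), (np.float64(0.062), 12.9), (np.float64(0.064), 11.4), (np.float64(0.066), 8.9), (np.float64(0.068), 6.0), (np.float64(0.07), 2.9)]
```

View pics/crop5.png

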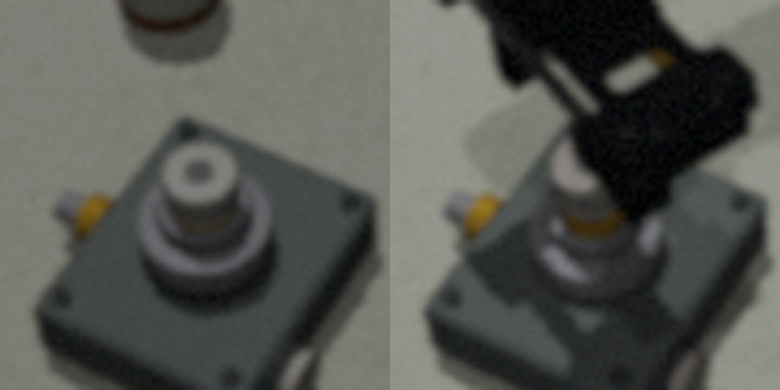

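The side crop shows the capsule standing higher, with its yellow ring at (595,222), and the sleeve down. The fits put the capsule top at about 0.109 and the flange at about 0.060, so it has popped. Next I turn the jaws across the rack row and grasp the body.

Call:
{"name": "carry_out", "arguments": {"commands": [[0.001,0,0,0,0,-8],[0.001,0,0,0,0,-16],[0.001,0,0,0,0,-24],[0.001,0,0,0,0,-32],[0.001,0,0.005,0,0,-36],[0.001,0,0.018,0,0,-36],[0.001,0,0.03,0,0,-36],[0.001,0,0.0355,0,0,-36],[0.001,0,0.0355,0,0,-36],[0.001,0,0.0355,0,0,-36]]}}

```text
clock: 12.1
tool_pos: [0.5258, 0.1787, 0.0887]
eef_rot: [0.593, 0.805, -0.0, -0.0]
contact_force: [0.3, 0.1, 0.9]
opening: 1.001
```

```bash
python3 st.py
```

```text
12.1 [0.5258 0.1787 0.0887] yaw 17.26 F [0.27 0.08 0.9 ] M [-0.026 -0.11   0.026] 1.001 q7 -0.674 tilt [-0.0004 -0.0003]
```

Call:
{"name": "carry_out", "arguments": {"commands": [[-0.0015,0,-0.002,0,0,0],[-0.0015,0,-0.002,0,0,0],[-0.0015,0,-0.002,0,0,0]]}}

```text
clock: 12.4
tool_pos: [0.5268, 0.1771, 0.0914]
eef_rot: [0.593, 0.805, 0.0, 0.0]
contact_force: [-0.5, -1.1, 0.6]
opening: 1.003
```

Call:
{"name": "carry_out", "arguments": {"commands": [[0,0,0,0,0,0],[0,0,0,0,0,0],[0,0,0,0,0,0],[0,0,0,0,0,0],[0,0,0,0,0,0],[0,0,0,0,0,0],[0,0,0,0,0,0],[0,0,0,0,0,0],[0,0,0,0,0,0]], "fingers": 255, "grip_force": 30}}

```text
clock: 13.3
tool_pos: [0.5258, 0.1768, 0.0909]
eef_rot: [0.593, 0.805, -0.001, -0.0]
contact_force: [-1.7, -0.9, 2.1]
opening: 0.402
```

```bash
python3 st.py
```

```text
13.3 [0.5258 0.1768 0.0909] yaw 17.27 F [-1.66 -0.93  2.1 ] M [-0.115  0.391  0.029] 0.402 q7 -0.67 tilt [-0.0011 -0.0008]
```

Call:
{"name": "carry_out", "arguments": {"commands": [[0,-0.0005,-0.004,0,0,0],[0,-0.0005,-0.01,0,0,0],[0,-0.0005,-0.016,0,0,0],[0,-0.0005,-0.022,0,0,0],[0,-0.0005,-0.028,0,0,0],[0,-0.0005,-0.036,0,0,0],[0,-0.0005,-0.05,0,0,0],[0,-0.0005,-0.07,0,0,0],[0,-0.0005,-0.07,0,0,0],[0,-0.0005,-0.07,0,0,0]]}}

```text
clock: 14.3
tool_pos: [0.5262, 0.1769, 0.1612]
eef_rot: [0.593, 0.805, 0.0, 0.0]
contact_force: [0.3, 0.7, -1.7]
opening: 0.403
```

```bash
python3 st.py;  python3 - <<'E'
from h import *
p=snap('side','side6.png');b=p['img']
c=lambda i,x,y,s=110:cv2.resize(i[y-s//2:y+s//2,x-s//2:x+s//2],(500,500),interpolation=cv2.INTER_CUBIC)
cv2.imwrite('pics/crop6.png',c(b,237,245))
E
```

```text
14.3 [0.5262 0.1769 0.1612] yaw 17.26 F [ 0.29  0.66 -1.67] M [-0.044 -0.144 -0.024] 0.403 q7 -0.598 tilt [0.0009 0.0002]
```

View pics/crop6.png

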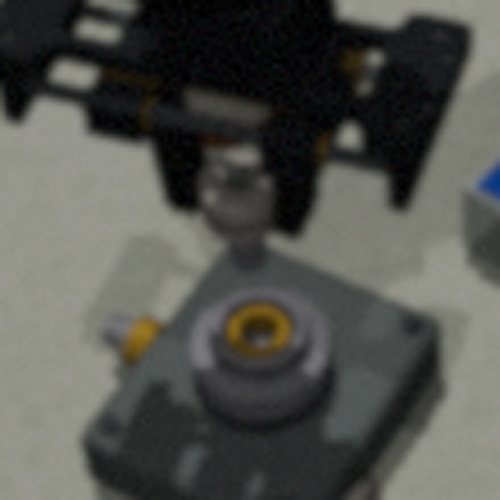

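The crop shows the capsule in the jaws at (235,195), and the coupling empty with its sleeve up at (260,340).

Call:
{"name": "carry_out", "arguments": {"commands": [[-0.328,-0.097,0,0,0,0],[-0.328,-0.097,0,0,0,0],[-0.328,-0.097,0,0,0,0],[-0.328,-0.097,0,0,0,0],[-0.328,-0.097,0,0,0,0],[-0.328,-0.097,0,0,0,0],[-0.328,-0.097,0,0,0,0],[-0.328,-0.097,0,0,0,0],[-0.328,-0.097,0,0,0,0],[-0.328,-0.097,0,0,0,0],[-0.328,-0.097,0,0,0,0],[-0.328,-0.097,0,0,0,0]]}}

```text
clock: 15.55
tool_pos: [0.5309, -0.1634, 0.161]
eef_rot: [0.592, 0.806, 0.0, -0.0]
contact_force: [0.1, 0.7, -1.0]
opening: 0.4
```

```bash
python3 st.py;  python3 - <<'E'
from h import *
print(rel([.5312,-.1651,.10]).round(4))
E
```

```text
15.55 [ 0.5309 -0.1634  0.161 ] yaw 17.42 F [ 0.12  0.67 -1.  ] M [-0.123 -0.072  0.029] 0.4 q7 -0.026 tilt [-0.      0.0005]
[-0.0017 -0.0002  0.061 ]
```

Call:
{"name": "carry_out", "arguments": {"commands": [[-0.0015,0,0.03,0,0,0],[-0.0015,0,0.06,0,0,0],[-0.0015,0,0.067,0,0,0],[-0.0015,0,0.067,0,0,0],[-0.0015,0,0.067,0,0,0]]}}

```text
clock: 16.05
tool_pos: [0.532, -0.166, 0.0949]
eef_rot: [0.593, 0.805, 0.0, 0.001]
contact_force: [-0.2, 0.1, -1.2]
opening: 0.394
```

```bash
python3 st.py;  python3 - <<'E'
from h import *
p=snap('side','side7.png');b=p['img'];a=snap('top','top7.png')['img']
print(proj(p,[.5297,-.1657,.045]))
c=lambda i,x,y,s=80:cv2.resize(i[y-s//2:y+s//2,x-s//2:x+s//2],(400,400),interpolation=cv2.INTER_CUBIC)
cv2.imwrite('pics/crop7.png',np.hstack([c(b,318,170),c(a,380,220)]))
E
```

```text
16.05 [ 0.532  -0.166   0.0949] yaw 17.31 F [-0.17  0.12 -1.17] M [-0.024 -0.111  0.029] 0.394 q7 -0.101 tilt [ 0.0016 -0.0001]
[318.1820297  178.56203805]
```

View pics/crop7.png

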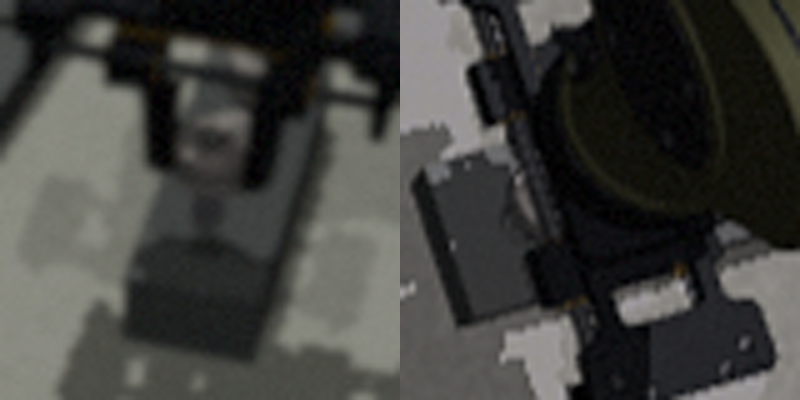

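```bash
python3 - <<'E'
from h import *
p=r.snapshot('side');b=np.clip(p['img'].astype(float)*2.2,0,255).astype(np.uint8)
print(np.round(r.get_state()['tool_pos'],4))
x,y,s,k=318,172,50,12
im=cv2.resize(b[y-s//2:y+s//2,x-s//2:x+s//2],(s*k,s*k),interpolation=cv2.INTER_CUBIC)
def dr(X,col):
    u=proj(p,X); cv2.circle(im,(int((u[0]-x+s/2+.5)*k),int((u[1]-y+s/2+.5)*k)),2,col,-1)
for a in np.linspace(0,6.28,40):
    dr([.5278+.0091*np.cos(a),-.1659+.0091*np.sin(a),.045],(0,0,255))
    dr([.532-.0025+.008*np.cos(a),-.166+.0+.008*np.sin(a),.056],(0,255,0))
cv2.imwrite('pics/crop8.png',im)
E
```

```text
[ 0.5321 -0.1665  0.0952]
```

View pics/crop8.png

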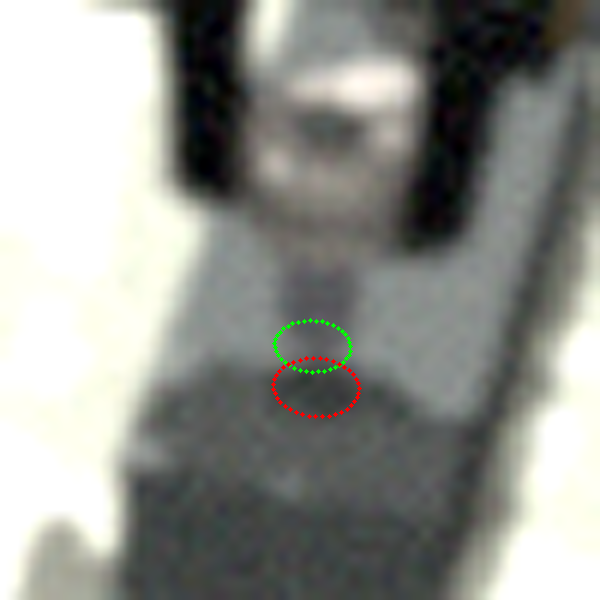

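Call:
{"name": "carry_out", "arguments": {"commands": [[0.0016,-0.0004,0.004,0,0,0],[0.0016,-0.0004,0.008,0,0,0],[0.0016,-0.0004,0.011,0,0,0],[0.0016,-0.0004,0.013,0,0,0],[0.0016,-0.0004,0.015,0,0,0],[0.0016,-0.0004,0.015,0,0,0]]}}

```text
clock: 16.8
tool_pos: [0.5301, -0.1651, 0.0786]
eef_rot: [0.593, 0.805, -0.0, -0.0]
contact_force: [-0.1, 0.0, -1.6]
opening: 0.4
```

```bash
python3 st.py
```

```text
16.8 [ 0.5301 -0.1651  0.0786] yaw 17.27 F [-0.09  0.03 -1.64] M [-0.013 -0.119  0.006] 0.4 q7 -0.123 tilt [-0.0005  0.    ]
```

Call:
{"name": "carry_out", "arguments": {"commands": [[0,0,0.004,0,0,0],[0,0,0.008,0,0,0],[0,0,0.012,0,0,0],[0,0,0.016,0,0,0],[0,0,0.02,0,0,0],[0,0,0.024,0,0,0],[0,0,0.026,0,0,0],[0,0,0.026,0,0,0]]}}

```text
clock: 17.6
tool_pos: [0.5301, -0.165, 0.0526]
eef_rot: [0.593, 0.805, -0.0, -0.0]
contact_force: [-0.7, 0.3, -0.8]
opening: 0.399
```

```bash
python3 st.py
```

```text
17.6 [ 0.5301 -0.165   0.0526] yaw 17.27 F [-0.65  0.26 -0.79] M [-0.047 -0.116 -0.007] 0.399 q7 -0.153 tilt [-0.0005  0.    ]
```

Call:
{"name": "carry_out", "arguments": {"commands": [[0,0,0.0015,0,0,0],[0,0,0.003,0,0,0],[0,0,0.0045,0,0,0],[0,0,0.0045,0,0,0]]}}

```text
clock: 18.0
tool_pos: [0.5304, -0.1651, 0.0484]
eef_rot: [0.593, 0.805, -0.0, 0.0]
contact_force: [-0.4, 0.3, -1.3]
opening: 0.397
```

```bash
python3 st.py
```

```text
18.0 [ 0.5304 -0.1651  0.0484] yaw 17.27 F [-0.38  0.26 -1.35] M [-0.007 -0.108  0.001] 0.397 q7 -0.158 tilt [ 0.0001 -0.0001]
```

Call:
{"name": "carry_out", "arguments": {"commands": [[0,0,0.0007,0,0,0],[0,0,0.0014,0,0,0],[0,0,0.0014,0,0,0]]}}

```text
clock: 18.3
tool_pos: [0.5304, -0.1651, 0.0482]
eef_rot: [0.593, 0.805, -0.0, 0.001]
contact_force: [-2.4, 0.2, 9.2]
opening: 0.399
```

```bash
python3 st.py
```

```text
18.3 [ 0.5304 -0.1651  0.0482] yaw 17.27 F [-2.4   0.17  9.23] M [ 0.032  0.336 -0.042] 0.399 q7 -0.16 tilt [ 0.0006 -0.0008]
```

Seated: the force rises at the predicted height. I'll release and retreat.

Call:
{"name": "carry_out", "arguments": {"commands": [[0,0,0,0,0,0],[0,0,0,0,0,0],[0,0,0,0,0,0],[0,0,0,0,0,0],[0,0,0,0,0,0],[0,0,-0.015,0,0,0],[0,0,-0.035,0,0,0],[0,0,-0.07,0,0,0],[0,0,-0.11,0,0,0],[0,0,-0.15,0,0,0],[0,0,-0.15,0,0,0]], "fingers": 0}}

```text
clock: 19.4
tool_pos: [0.5336, -0.1651, 0.2019]
eef_rot: [0.593, 0.805, 0.002, 0.004]
contact_force: [1.2, -0.2, 0.2]
opening: 1.002
```

Call:
{"name": "carry_out", "arguments": {"commands": [[0.02,-0.15,0,0,0,0],[0.02,-0.15,0,0,0,0],[0.02,-0.15,0,0,0,0],[0.02,-0.15,0,0,0,0],[0.02,-0.15,0,0,0,0],[0.02,-0.15,0,0,0,0]]}}

```text
clock: 20.0
tool_pos: [0.3828, -0.1904, 0.1971]
eef_rot: [0.593, 0.805, 0.001, 0.001]
contact_force: [0.8, 0.1, 0.6]
opening: 0.999
```

```bash
python3 st.py;  python3 - <<'E'
from h import *
from scipy.optimize import brute,fmin
P={n:snap(n,n+'9.png') for n in ['top','side']}
t=np.linspace(0,2*np.pi,72,endpoint=False)
for n,p in P.items():
    G=cv2.GaussianBlur(cv2.cvtColor(p['img'],cv2.COLOR_BGR2GRAY),(0,0),0.7).astype(np.float32)
    f=lambda w:cv2.remap(G,w[:,0:1].copy(),w[:,1:2].copy(),1)[:,0]
    def sc(x,y,z,rad):
        w=lambda q:np.array([proj(p,[x+q*np.cos(a),y+q*np.sin(a),z]) for a in t],np.float32)
        return np.minimum(40,f(w(rad-.003))-f(w(rad+.003))).mean()
    for nm,x,y,z,rad in [('cap',.53,-.1657,.067,.018),('b',.55,-.229,.067,.018),('a',.57,-.29,.067,.018),('flange',.524,.176,.066,.033)]:
        v=brute(lambda v:-sc(v[0],v[1],z,rad),((x-.01,x+.01),(y-.01,y+.01)),Ns=13,finish=fmin);print(n,nm,v.round(4),round(float(sc(*v,z,rad)),1))
c=lambda i,x,y,s=110:cv2.resize(i[y-s//2:y+s//2,x-s//2:x+s//2],(400,300+100),interpolation=cv2.INTER_CUBIC)
cv2.imwrite('pics/crop9.png',np.hstack([c(P['side']['img'],320,170),c(P['side']['img'],237,260)]))
E
```

```text
20.0 [ 0.3828 -0.1904  0.1971] yaw 17.29 F [0.8  0.08 0.55] M [-0.048 -0.125 -0.002] 0.999 q7 0.027 tilt [0.0022 0.0003]
top cap [ 0.5314 -0.165 ] 39.4
top b [ 0.5512 -0.2275] 39.8
top a [ 0.5716 -0.2905] 39.8
top flange [0.5258 0.1754] 37.9
side cap [ 0.5284 -0.1664] 36.1
side b [ 0.5479 -0.2289] 34.7
side a [ 0.5677 -0.2912] 19.8
side flange [0.5235 0.1757] 25.5
```

View pics/crop9.png

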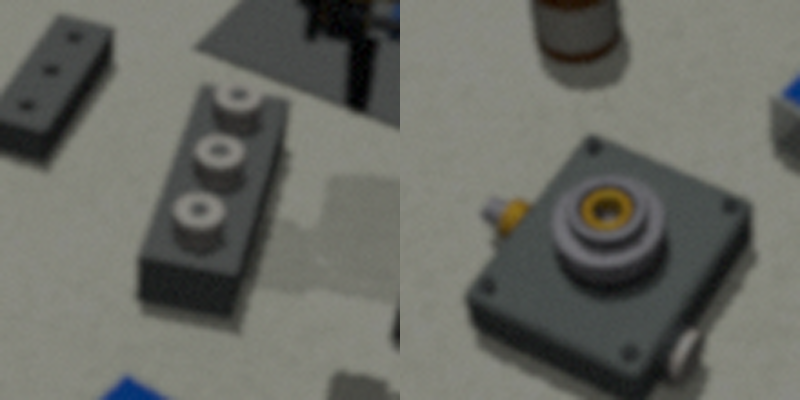

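The side crop shows the capsule home in the well at (200,220), level with the spares, and the sleeve up at (610,225). In both views the fits agree on height and position, and the spares have not moved.

```bash
python3 -c "
from plant import r
print(r.finish_job())"
```

```text
the job is handed in; nothing more can be done
None
```

The spent capsule is out of the coupling and stands fully home in the rack's empty well. The job is handed in at about 20 s of the 67 s allowed. No verdict came back, so the result rests on my own checks.

**What I did:** I pinched the barrel, pressed with 7–10 N and turned it about 33° clockwise until the sleeve gave. I drew it down to its stop at about 11 N and let go. Then I gripped the popped-up capsule, pulled it straight up and lowered it into the well. Contact came at the expected height, with about 9 N.

**Last checks:**
- **Capsule:** the fits from both cameras put it within about 1 mm of the well centre, level with the spares.
- **Sleeve:** the flange fits best at its original, fully-up height.
- **Spares:** both are within 0.5 mm of where they started.
- **Bottle and tip box:** I did not measure these again; the arm did not come near them.
- **Gripper:** open and clear of everything.

**Disagreements:**
- The two cameras differ by 2–3 mm in x throughout, so I placed the capsule by the distance from coupling to well.
- While I was drawing the sleeve down, the force dipped briefly to 1.5 N, which I could not explain. The pictures showed the sleeve was really moving down, and afterwards that the capsule had popped up.

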